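Test and release the conveyor's mushroom stop button

TASK

Do the start-of-shift check of the packing conveyor's stop button: press the mushroom-headed stop button in with the fingertips until it latches, take the hand off so that it stays in by itself, then push its lobes round clockwise (seen from above) until it springs back out. Then, with the stop button out, press the flat round reset button on its own box all the way in and let it come back. Leave the speed dial and everything else on the bench as it is, and lift nothing.

Things in the scene. Friction and masses are not known exactly. Their poses are not given: they have to be found in the camera images.
- stop_station: Stainless steel box bolted to the bench, 100 x 100 in plan, cover 72 above the bench, mushroom stop button in the middle of the cover; origin at the centre of its underside, z up, yaw varies. On the cover stand only the button and a collar round its stem, 42 in diameter, 4 high. Conduit stub at the box's +x side, near the bench. Lengths in mm.
- stop_top (a point): Top centre of the mushroom head, on the button's vertical axis; 106 above the bench when out; frame turns with the head, z up. The head is a dome 47 in diameter, 20 high, with three blunt lobes at its scalloped rim, at 180, -60 and +60 degrees about this z; the open valleys between them are at 0, +120 and -120 degrees. Lengths in mm.
- stop_lobe (a point): Middle of the outer side of the lobe at 180 degrees, 32 from the axis, 13 below the top centre; turns with the head. Each lobe is 26 wide, flanks rounded, 11 high up from the head's underside. Valley floors are 23.5 from the axis, 25 free between lobe flanks at 25 from the axis, 35 at 31. The head's underside is 14 above the cover when out, 6.5 when latched. Lengths in mm.
- stop_press (a joint): Depth of the mushroom head in m: 0 out, 0.0095 at its end stop. Spring: 6 N at first contact, about 11 N just before the latch snaps, 12 N at the end stop. Pressed beyond 0.0075 with the head not turned, it latches and stays at 0.007 to 0.0075 when let go; pulling does not free it.
- stop_turn (a joint): Turn of the head in rad: 0 at rest, growing clockwise seen from above, end stop 0.9; it cannot turn the other way from 0. A spring turns it back to 0; turning takes 0.03 to 0.07 N m (2 to 3 N at the lobes). Latched in, the head springs out by itself as the turn passes about 0.5.
- reset_station: Stainless steel box bolted to the bench, 90 x 90, cover at 72 above the bench, with the reset button in its middle; origin at the centre of its underside, yaw varies; conduit stub at its +x side. Lengths in mm.
- reset_top (a point): Centre of the top of the reset button: a plain flat round push button 32 in diameter in a bezel 48 in diameter and 12 high. Out, its top stands 94 above the bench and 10 above the bezel. Moves with the button. Lengths in mm.
- reset (a joint): Depth of the reset button in m: 0 out, 0.006 fully in (5 N). It springs back.
- speed_station: Do not disturb. Stainless steel box like the reset box, 90 x 90, cover at 72, with the belt's speed dial (a round knob with a bar grip, 116 above the bench at the top) in its middle. The three boxes stand side by side, in any order. Behind them a belt conveyor runs along the back of the bench (near side at x = 0.70 to 0.73 m, belt 115 above the bench, rails up to 150). Lengths in mm.
- speed_pointer (a point): White mark on the speed dial's bar, 17 from the dial's axis, on its top. Lengths in mm.
- boning_knife: Do not disturb. Boning knife lying flat, 275 long overall: black handle 125 x 26 x 19 with red ends, steel blade 150 long; origin at the joint of handle and blade on the bench, blade along its +x. Lengths in mm.
- honing_steel: Do not disturb. Honing steel lying flat, about 420 long and 26 high: red handle 110 long, dark rod 13 thick; origin near its middle on the bench, rod along its +x. Lengths in mm.
- meat_hook: Do not disturb. Steel S-hook lying flat, about 110 long, 36 wide, wire 6 thick; origin at its middle on the bench. Lengths in mm.
- thermometer: Do not disturb. Probe thermometer lying flat: white case 85 x 22 x 16, steel probe 85 long and 5 thick towards its +x; origin on the bench near the middle. Lengths in mm.
- tub: Do not disturb. Open white plastic tub 220 x 150 x 85 high; origin at the centre of its underside. Lengths in mm.
- sanitiser: Do not disturb. Standing white plastic bottle, 72 in diameter, 190 high; origin at the centre of its underside. Lengths in mm.
- label_roll: Do not disturb. Roll of paper labels standing on its end, 72 in diameter, 38 hole, 45 high; origin at the centre of its underside. Lengths in mm.

How it is judged (in metres and radians):
On the way, in this order (a step that is already met when the one before it is completed fails the run):
1. the mushroom stop button is pressed in by the fingertips (value of joint stop_press above 0.006 m and contact force between the fingers and stop_station above 2 N), for 0.05 s.
2. it stays latched in with the hand off (value of joint stop_press above 0.006 m and contact force between each of the fingers, the arm and stop_station below 0.2 N), for 0.1 s.
3. it is turned clockwise until it springs out (value of joint stop_press below 0.002 m and value of joint stop_turn above 0.2 rad), for 0.05 s.
4. the reset button is pressed in by the fingertips, the stop button being out (value of joint reset above 0.0045 m and value of joint stop_press below 0.002 m and contact force between the fingers and reset_station above 1 N), for 0.05 s.
At the end, for the whole second after the job is handed in: The stop button is out (within 1.5 mm) and turned back to rest (within 0.1 rad), the reset button is out (within 1.5 mm), the speed dial's mark is within 8 mm and every loose thing within 30 mm of where it was (value of joint each of stop_press, reset below 0.0015 m and value of joint stop_turn below 0.1 rad and distance of speed_pointer from where it was at the start of the episode below 0.008 m and distance of each of boning_knife, honing_steel, meat_hook, thermometer, tub, sanitiser, label_roll from where it was at the start of the episode below 0.03 m); the robot touches nothing.
It fails at once if the reset button is pressed (more than 3 mm) while the stop button is in (more than 5 mm) (value of joint reset above 0.003 m and value of joint stop_press above 0.005 m).
It fails at once if the speed dial is turned (its mark moves more than 8 mm) (distance of speed_pointer from where it was at the start of the episode above 0.008 m).
It fails at once if a loose thing is lifted, carried or pushed more than 30 mm (distance of any of boning_knife, honing_steel, meat_hook, thermometer, tub, sanitiser, label_roll from where it was at the start of the episode above 0.03 m).
It also fails if it takes over 54 s, if anything falls off the work surface, if the arm or the gripper's body presses on something with over 40 N, if the wrist force passes 120 N, or if a joint passes its speed limit or range.

ROBOT

A 6-joint arm with a two-finger parallel gripper is mounted at the origin on the work surface. World frame = base frame: x ahead of the robot, y to its left, z up, the work surface at z = 0. Lengths are in mm, angles in rad, forces in N, time in s.
With the tool pointing down it reaches from about 350 to 975 mm from the base axis. Payload 7.1 kg.
Tool frame: the origin (TCP) lies at the very end of the fingers, on their centre line; the grasp point (between the pads) lies 19 mm behind it (ctrl.grip_depth is the distance from the TCP to the grasp point, in mm); x points along the fingers, z is the direction in which the jaws open and shut, and the axes are right-handed (so a half turn about x gives the same grasp; the last joint's range is limited). The gripper opens to 88 mm and grips with 3 to 60 N. Pads are 20 mm wide; open, the fingers measure 115 mm over their backs; the gripper's body (75 mm by 178 mm) begins 61 mm behind the grasp point.
Start: joints at [-1.151, 0.423, 1.63, -0, 1.089, -0.019], TCP at [265.548, -565.764, 222.675] pointing down, gripper open.
Joint ranges: [-3, 3], [-0.9, 2.11], [0.09, 2.58], [-1.31, 4.45], [0.11, 2.69], [-2.54, 2.54]. Speed limits (rad/s): [2.39, 2.39, 3.01, 3.14, 3.14, 3.14].

INTERFACE

Orientations are given as a rotation vector (axis times angle).
In Python, from workcell import ctrl gives the robot as it stands. The module is installed in compiled form; this text tells all that it offers.
- The arm moves only by the tool send_rows, never from a script. Its argument "rows" is a list of rows, each a list of 4 numbers: the shift along the tool's x, y, z in mm, then the turn about the tool's x in rad. In form: [[x, y, z, turn], ...]. A call has 1 to 10 rows; each row shifts and turns the pose as measured when the row begins, along the tool's axes as they then stand; what a row does not reach is not made up. A row lasts 1/12 s, in which the tool goes at most 41.7 mm and 7.16 degrees, less where a joint would pass 70% of its speed; a pose out of reach is approached as far as the arm can. A call with a gripper value outside its range is refused whole. "fingers" is the opening, from 0 (shut) to 1 (fully open), set as the call begins (left out, the last holds). The fingers move at their own pace and stop on an object; the grip force is fixed at half the most. Time passes only in rows, so rows that do not move let the fingers close. It gives the time, the measured TCP pose, the force and the opening at its end, in the units of the state.
- ctrl.get_obs(): the state, without advancing time (a new reading comes with each control period).
- ctrl.get_image(name): name is "side" or "top" or "wrist"; returns a dict with "img" (480x640x3 uint8, red, green, blue), "depth" (480x640 float32, mm along the optical axis (not along the pixel's ray), 0 where there is no reading), "mtx" (3x3 intrinsics, pixels), "world_from_camera" (4x4, takes a point from camera to world coordinates). Camera axes: x right, y down, z forward; pixel columns grow to the right and rows downward; lengths in mm; the calibration is good to about 2 mm. The wrist camera is an equidistant fisheye: a pixel r from the principal point sees the ray r / f radians off the axis. A picture is of the moment at which its call begins.
- ctrl.close_job(): hands the job in, once; it reports no verdict.
The state is a dict: "t": time; "qpos": joint angles; "qvel": joint speeds; "joint_torque": joint torques, N m; "ee_pos": TCP position; "orientation": TCP orientation; "ft_force": force on the tool from outside, world axes, zero at the start; "moment": the same for the moment, N m; "width": finger opening in mm.
Only numpy, scipy, OpenCV 4.12 (cv2) and the standard library are available. Lean on these libraries where they do the work, as an engineer would, in place of code of your own. Each camera call takes 0.05 s, during which the arm holds its last target.

## Working session

There is one attempt and no reset: what is moved stays moved. The work goes in short steps, Python scripts to look and compute and a tool call to move; the robot and the scene stay as the last step left them, time stands still between calls to the robot, and variables do not carry over. Pictures are saved under pics/ and viewed, and the job is handed in when it is done.

Besides the shell and the picture viewer there is one more tool, called by a JSON object that holds its "fn" and its "kwargs". send_rows: Moves the arm, as the interface text tells. Its arguments: {"type":"object","properties":{"rows":{"type":"array"},"fingers":{"type":"number"}},"required":["rows"]}

```bash
mkdir -p pics; python3 - <<'E'
from workcell import ctrl
import cv2,numpy as np
o=ctrl.get_obs()
for k in o: print(k,np.round(o[k],3))
for n in("top","side"):
    d=ctrl.get_image(n); cv2.imwrite(f"pics/{n}1.png",d["img"][:,:,::-1]); np.savez(f"{n}1.npz",**d)
    print(n,d["mtx"],d["world_from_camera"].round(3))
E
```

```text
t 0.0
qpos [-1.151  0.424  1.631 -0.     1.089 -0.019]
qvel [-0.001 -0.001  0.002 -0.    -0.     0.001]
joint_torque [-2.0000e-03 -5.4463e+01 -2.7367e+01  6.4000e-02  2.3000e-02 -0.0000e+00]
ee_pos [ 265.335 -565.271  221.906]
orientation [ 0.881  1.387 -0.88 ]
ft_force [-0.743  0.166  0.521]
moment [-0.045  0.052 -0.01 ]
width 88.046
top [[554.58055771   0.         315.07083877]
 [  0.         554.58055771 239.20177598]
 [  0.           0.           1.        ]] [[-2.000000e-02 -9.950000e-01  9.400000e-02  3.344710e+02]
 [-1.000000e+00  2.100000e-02  6.000000e-03  3.161900e+01]
 [-8.000000e-03 -9.300000e-02 -9.960000e-01  1.746204e+03]
 [ 0.000000e+00  0.000000e+00  0.000000e+00  1.000000e+00]]
side [[461.92660597   0.         321.14505378]
 [  0.         461.92660597 239.64487967]
 [  0.           0.           1.        ]] [[-9.50000e-01 -2.13000e-01  2.27000e-01  1.93539e+02]
 [-3.11000e-01  6.37000e-01 -7.05000e-01  8.92613e+02]
 [ 5.00000e-03 -7.41000e-01 -6.72000e-01  9.22439e+02]
 [ 0.00000e+00  0.00000e+00  0.00000e+00  1.00000e+00]]
```

View pics/top1.png

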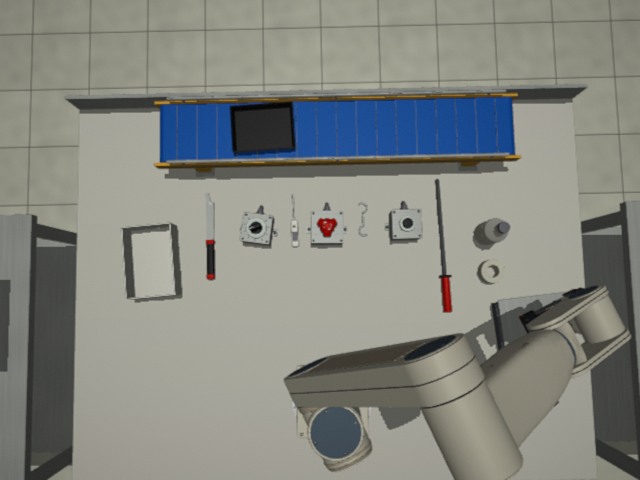

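View pics/side1.png

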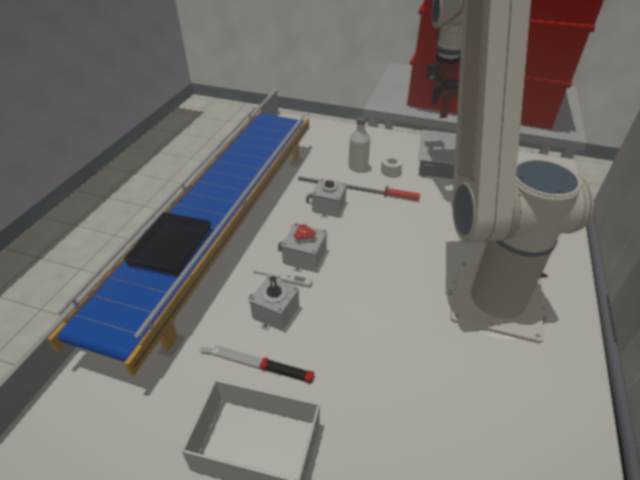

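The top view shows the red stop button at about (327,227), the speed dial (bar grip) at (257,228) and the reset at (407,223). I'll measure them next.

```bash
cat > h.py <<'E'
import numpy as np,cv2
from scipy.spatial.transform import Rotation as R
def pts(d,fish=False):
    v,u=np.mgrid[0:480,0:640].astype(float); K=d["mtx"]; z=d["depth"].astype(float)
    x=(u-K[0,2])/K[0,0]; y=(v-K[1,2])/K[1,1]
    if fish:
        r=np.hypot(x,y)+1e-9; k=np.tan(np.minimum(r,1.5))/r; x=x*k;y=y*k
    P=np.stack([x*z,y*z,z],-1); W=d["world_from_camera"]
    return P@W[:3,:3].T+W[:3,3]
E
python3 - <<'E'
from h import *
for n in("top","side"):
    d=dict(np.load(f"{n}1.npz")); P=pts(d); im=d["img"].astype(int)
    red=(im[...,0]>120)&(im[...,1]<70)&(im[...,2]<80)&(d["depth"]>0)&(P[...,2]>70)&(P[...,2]<125)&(abs(P[...,0]-560)<80)&(abs(P[...,1])<200)
    p=P[red]; print(n,"red",len(p),p.mean(0),np.percentile(p[:,2],[5,50,95]),(p.max(0)+p.min(0))/2)
    for y0 in(-160,0,150):
        m=(abs(P[...,1]-y0)<75)&(abs(P[...,0]-530)<90)&(abs(P[...,2]-72)<6)
        q=P[m]
        if len(q)>20:
            r=cv2.minAreaRect(q[:,:2].astype(np.float32)); print(n,"cover",len(q),q.mean(0).round(1),r)
        m=(abs(P[...,1]-y0)<75)&(abs(P[...,0]-530)<90)&(P[...,2]>88)&(P[...,2]<130)
        q=P[m]
        if len(q): print("  high",len(q),q.mean(0).round(1),q.min(0).round(),q.max(0).round())
    a=im[185:265,225:445].astype(np.uint8)
    if n=="top": cv2.imwrite("pics/crop1.png",cv2.resize(a[:,:,::-1],None,fx=3.6,fy=3.6,interpolation=cv2.INTER_CUBIC))
E
```

```text
top red 173 [531.34731045   6.23741484 101.24518715] [ 93.74682432 101.50287594 107.34664046] [525.63316042   6.64432075 101.27021501]
top cover 284 [ 531.9 -211.3   72. ] ((533.1130981445312, -213.07687377929688), (87.81878662109375, 41.80530548095703), 0.9419745206832886)
  high 37 [ 532.3 -228.1   93.7] [ 515. -235.   88.] [ 551. -218.  104.]
top cover 702 [527.8   5.3  71.8] ((528.5963134765625, 4.837440490722656), (97.63394927978516, 99.00929260253906), 88.96879577636719)
  high 260 [528.5   4.5 100. ] [498. -25.  88.] [553.  35. 114.]
top cover 329 [528.8 196.5  72.4] ((527.4669189453125, 201.66004943847656), (53.26908874511719, 90.60710906982422), 83.70326232910156)
  high 59 [529.4 213.9 108.3] [512. 201.  88.] [546. 225. 120.]
side red 120 [524.9673828   15.27049189  98.93162068] [ 93.62820071  98.86648471 104.99008962] [523.50084139  14.38858479  99.61973973]
side cover 246 [ 530.5 -210.3   70.5] ((532.578125, -212.12838745117188), (43.89889144897461, 90.48779296875), 89.74633026123047)
  high 28 [ 532.  -227.6   92.1] [ 518. -234.   88.] [ 545. -219.   95.]
side cover 663 [524.1  16.2  70.6] ((528.2711791992188, 4.496795654296875), (104.67324829101562, 100.79071807861328), 89.20293426513672)
  high 238 [525.5  11.8  98.2] [497. -22.  88.] [552.  36. 108.]
side cover 341 [520.4 198.7  71.7] ((526.2978515625, 199.4198760986328), (54.008113861083984, 92.17423248291016), 85.13739013671875)
  high 47 [529.9 213.6 112.7] [517. 201.  88.] [541. 224. 117.]
```

View pics/crop1.png

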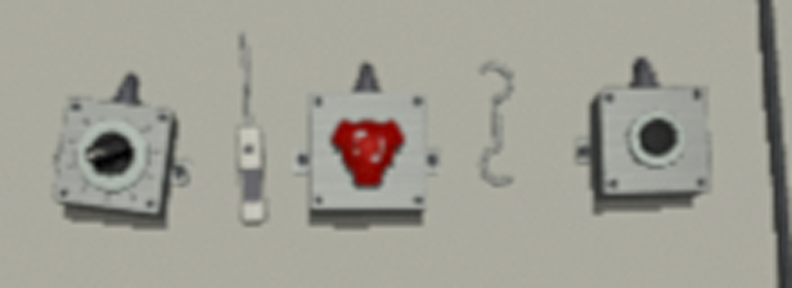

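```bash
python3 - <<'E'
from h import *
from workcell import ctrl
o=ctrl.get_obs(); M=R.from_rotvec(o["orientation"]).as_matrix(); print(M.round(3))
print(M.T@(np.array([528.5,4.7,200])-o["ee_pos"]))
E
```

```text
[[-0.001  0.905  0.425]
 [ 0.001  0.425 -0.905]
 [-1.     0.    -0.001]]
[  22.56463131  480.37708763 -404.18410494]
```

{"fn": "send_rows", "kwargs": {"rows": [[-30,0,0,0],[0,30,-25,0],[0,30,-25,0],[0,30,-25,0],[0,30,-25,0],[0,30,-25,0],[0,30,-25,0],[0,30,-25,0],[0,30,-25,0],[0,30,-25,0]], "fingers": 0}}

```text
t: 0.93
ee_pos: [415.6, -239.8, 250.1]
orientation: [0.891, 1.386, -0.889]
ft_force: [0.5, -0.6, 0.2]
width: 24.7
```

{"fn": "send_rows", "kwargs": {"rows": [[0,30,-25,0],[0,30,-25,0],[0,30,-25,0],[0,30,-25,0],[0,30,-25,0],[0,0,0,0.11],[0,0,0,0.11],[0,0,0,0.11],[0,0,0,0.11],[0,0,0,0]]}}

```text
t: 1.77
ee_pos: [503.8, -44.0, 248.7]
orientation: [1.226, 1.207, -1.226]
ft_force: [-0.3, 0.2, 0.1]
width: 0.3
```

```bash
cat > look.py <<'E'
from h import *
from workcell import ctrl
import sys
n=sys.argv[1]
d=ctrl.get_image("wrist"); cv2.imwrite(f"pics/w{n}.png",d["img"][:,:,::-1]); np.savez(f"w{n}.npz",**d)
o=ctrl.get_obs(); M=R.from_rotvec(o["orientation"]).as_matrix(); print(M.round(3),o["ee_pos"],o["ft_force"],o["width"],o["t"])
print(d["mtx"],d["world_from_camera"].round(3))
print("to stop",M.T@(np.array([528.5,4.7,120])-o["ee_pos"]))
E
python3 look.py 1
```

```text
[[-0.006  1.    -0.015]
 [ 0.006 -0.015 -1.   ]
 [-1.    -0.006 -0.005]] [503.76766433 -44.0447665  248.63942382] [ 0.47726167 -0.01012691 -0.37862241] 0.6267175741062354 1.8167
[[371.64829954   0.         317.03214259]
 [  0.         371.64829954 242.12762492]
 [  0.           0.           1.        ]] [[-2.00000e-02 -9.67000e-01 -2.54000e-01  5.73254e+02]
 [-1.00000e+00  1.80000e-02  1.10000e-02 -4.54930e+01]
 [-6.00000e-03  2.54000e-01 -9.67000e-01  4.09572e+02]
 [ 0.00000e+00  0.00000e+00  0.00000e+00  1.00000e+00]]
to stop [128.76676265  24.6997644  -48.42400774]
```

View pics/w1.png

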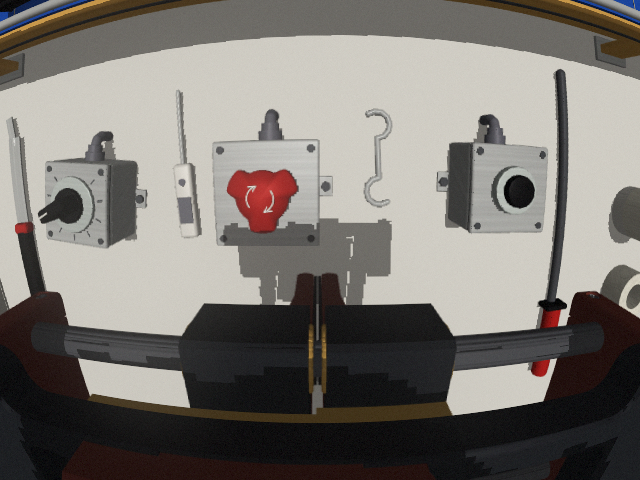

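The wrist view shows the stop head at (262,198), the reset button at (519,191) and the dial at (67,208). I'll refine the centres from the wrist depth.

```bash
python3 - <<'E'
from h import *
d=dict(np.load("w1.npz")); P=pts(d,True); im=d["img"].astype(int)
red=(im[...,0]>110)&(im[...,1]<90)&(im[...,2]<90)
sel=np.zeros_like(red); sel[150:240,215:305]=1
red&=sel
p=P[red]; print("red",len(p),p.min(0),p.max(0)); 
t=p[p[:,2]>p[:,2].max()-4]; print("domepeak",t.mean(0))
# sphere fit dome
c=p[np.hypot(p[:,0]-528.5,p[:,1]-4.7)<20]
A=np.c_[2*c,np.ones(len(c))]; s=np.linalg.lstsq(A,(c**2).sum(1),rcond=None)[0]; print("sphere",s[:3],np.sqrt(s[3]+s[:3]@s[:3]))
# lobe direction
q=p[:,:2]-[528.5,4.7]; r=np.hypot(*q.T); a=np.arctan2(q[:,1],q[:,0]); m=(r>25)
print("3phase deg",np.degrees(np.angle(np.exp(3j*a[m]).mean()))/3)
for lo,hi in((150,235)),: pass
def rect(x0,x1,y0,y1):
    q=P[(P[...,0]>x0)&(P[...,0]<x1)&(P[...,1]>y0)&(P[...,1]<y1)&(abs(P[...,2]-72)<5)]
    print("cover",len(q),q[:,2].mean(),cv2.minAreaRect(q[:,:2].astype(np.float32)))
rect(450,620,-70,80); rect(460,600,-320,-160)
m=np.zeros_like(red); m[165:220,490:550]=1
m&=(im.sum(-1)<120); q=P[m]; q=q[(q[:,2]>85)&(q[:,2]<102)]; print("reset",len(q),np.median(q,0),(q.min(0)+q.max(0))/2,q.min(0),q.max(0))
E
```

```text
red 2781 [501.7608301  -45.49270502  70.91441516] [573.25439146  35.41745016 409.57233721]
domepeak [573.25439146 -45.49270502 409.57233721]
sphere [530.54206425   5.21891263  76.86369381] 29.27884279747516
3phase deg 59.02012260332763
cover 8116 71.23551830821705 ((531.8700561523438, 5.538536071777344), (100.14620208740234, 99.75454711914062), 88.90347290039062)
cover 5029 71.12965564479785 ((535.6989135742188, -236.59014892578125), (90.59830474853516, 90.9730453491211), 0.4390037953853607)
reset 744 [ 536.41992234 -233.8048202    92.92351899] [ 536.19940542 -235.81061967   90.20250696] [ 521.05425328 -251.38018262   85.11304872] [ 551.34455756 -220.24105672   95.29196521]
```

{"fn": "send_rows", "kwargs": {"rows": [[0,15,-25,0],[0,12,-24,0],[30,0,0,0],[35,0,0,0],[35,0,0,0],[20,0,0,0],[8,0,0,0],[0,0,0,0],[0,0,0,0]]}}

```text
t: 2.57
ee_pos: [534.2, 5.7, 117.8]
orientation: [1.202, 1.22, -1.197]
ft_force: [-0.1, -0.4, -0.4]
width: 0.5
```

```bash
python3 look.py 2
```

```text
[[ 0.     1.     0.014]
 [ 0.005  0.014 -1.   ]
 [-1.     0.    -0.005]] [534.40645524   5.74174089 118.19561018] [-0.4811873   0.22899004  0.42581105] 0.4200925071957407 2.6167
[[371.64829954   0.         317.03214259]
 [  0.         371.64829954 242.12762492]
 [  0.           0.           1.        ]] [[ 1.50000e-02 -9.68000e-01 -2.49000e-01  6.02777e+02]
 [-1.00000e+00 -1.60000e-02  2.00000e-03  6.62000e+00]
 [-6.00000e-03  2.49000e-01 -9.69000e-01  2.79082e+02]
 [ 0.00000e+00  0.00000e+00  0.00000e+00  1.00000e+00]]
to stop [-1.81220407 -5.91958922  0.94954728]
```

View pics/w2.png

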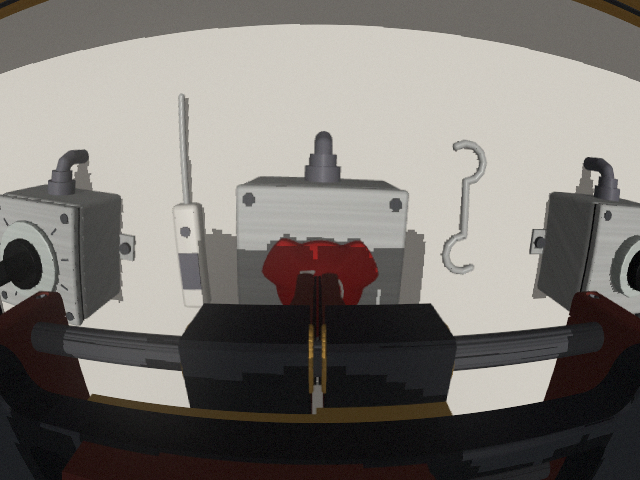

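The fingertips are over the middle of the head, at about (317,290). I'll go back 3 mm and press.

{"fn": "send_rows", "kwargs": {"rows": [[5,-3.5,0,0],[5,0,0,0],[4,0,0,0],[3,0,0,0]]}}

```text
t: 2.95
ee_pos: [533.9, 5.3, 105.0]
orientation: [1.206, 1.213, -1.189]
ft_force: [-4.2, 0.2, 12.4]
width: 0.4
```

{"fn": "send_rows", "kwargs": {"rows": [[0,0,0,0]]}}

```text
t: 3.03
ee_pos: [533.9, 5.3, 105.3]
orientation: [1.206, 1.213, -1.189]
ft_force: [-3.0, 0.6, 5.0]
width: 0.3
```

{"fn": "send_rows", "kwargs": {"rows": [[3,0,0,0],[3,0,0,0]]}}

```text
t: 3.2
ee_pos: [534.0, 5.4, 101.2]
orientation: [1.206, 1.213, -1.188]
ft_force: [-3.4, -0.2, 9.2]
width: 0.3
```

{"fn": "send_rows", "kwargs": {"rows": [[3,0,0,0],[3,0,0,0]]}}

```text
t: 3.37
ee_pos: [534.0, 5.4, 96.9]
orientation: [1.206, 1.213, -1.188]
ft_force: [-4.4, -0.5, 10.5]
width: 0.5
```

{"fn": "send_rows", "kwargs": {"rows": [[2,0,0,0],[2,0,0,0]]}}

```text
t: 3.53
ee_pos: [534.3, 5.4, 95.9]
orientation: [1.206, 1.213, -1.187]
ft_force: [-10.4, -0.4, 32.1]
width: 0.4
```

{"fn": "send_rows", "kwargs": {"rows": [[-15,0,0,0],[-25,0,0,0],[0,-25,20,0],[0,-25,20,0],[0,0,0,0],[0,0,0,0]]}}

```text
t: 4.03
ee_pos: [486.4, -36.7, 139.7]
orientation: [1.207, 1.207, -1.179]
ft_force: [0.2, -0.5, 0.1]
width: 0.4
```

```bash
python3 look.py 3; cat > red.py <<'E'
from h import *
import sys
d=dict(np.load(f"w{sys.argv[1]}.npz")); P=pts(d,True); im=d["img"].astype(int)
red=(im[...,0]>90)&(im[...,1]<90)&(im[...,2]<90)&(d["depth"]>0)
p=P[red]; p=p[(np.hypot(p[:,0]-530.5,p[:,1]-5.2)<40)&(p[:,2]>60)&(p[:,2]<115)]
print(len(p),p.min(0).round(1),p.max(0).round(1),"top",np.percentile(p[:,2],[90,98]))
q=p[:,:2]-[530.5,5.2]; r=np.hypot(*q.T); a=np.arctan2(q[:,1],q[:,0]); m=r>27
print("phase",np.degrees(np.angle(np.exp(3j*a[m]).mean()))/3)
c=p[r<20];A=np.c_[2*c,np.ones(len(c))]; s=np.linalg.lstsq(A,(c**2).sum(1),rcond=None)[0]; print("sphere",s[:3],np.sqrt(s[3]+s[:3]@s[:3]))
E
python3 red.py 3; python3 red.py 1
```

```text
[[ 0.018  1.     0.019]
 [ 0.004  0.019 -1.   ]
 [-1.     0.019 -0.004]] [486.22324281 -36.48881265 139.56944308] [-0.18851412  0.84983156 -0.99112657] 0.2542253666070547 4.0833
[[371.64829954   0.         317.03214259]
 [  0.         371.64829954 242.12762492]
 [  0.           0.           1.        ]] [[ 2.00000e-02 -9.73000e-01 -2.30000e-01  5.51777e+02]
 [-1.00000e+00 -2.00000e-02 -0.00000e+00 -3.53440e+01]
 [-4.00000e-03  2.30000e-01 -9.73000e-01  3.02316e+02]
 [ 0.00000e+00  0.00000e+00  0.00000e+00  1.00000e+00]]
to stop [ 20.52249509  42.6883706  -40.29064158]
6174 [490.7 -25.7  69.5] [555.4  40.8 100.3] top [97.24698801 98.24485607]
phase 59.77785120970776
sphere [531.29191572   5.41385383  67.87513462] 31.03947779609194
2899 [491.1 -25.9  69.6] [554.9  35.4 106.7] top [104.26758564 105.34765287]
phase 59.616237991150115
sphere [531.18536078   5.32751664  75.81491475] 30.23876809988671
```

View pics/w3.png

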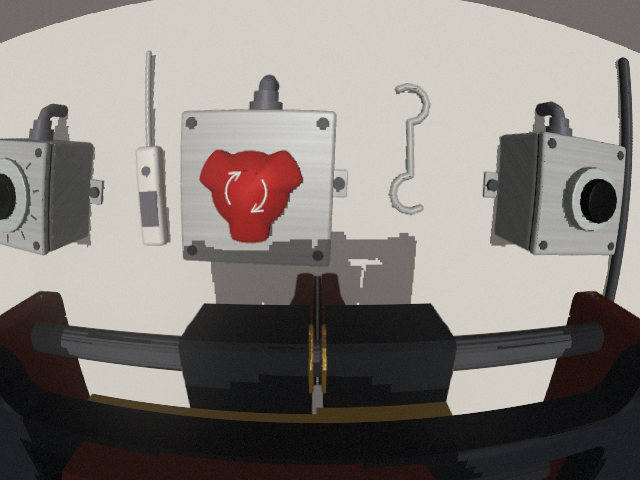

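It's latched: the head top is about 7 mm lower at (253,190), and the rotation is unchanged. Next I'll lower the closed fingers into the valley on the −y side of the 180° lobe.

{"fn": "send_rows", "kwargs": {"rows": [[0,8,-10,0],[20,0,0,0],[20,0,0,0],[12,0,0,0],[5,0,0,0],[0,0,0,0],[0,0,0,0]]}}

```text
t: 4.67
ee_pos: [504.4, -20.8, 81.3]
orientation: [1.205, 1.204, -1.173]
ft_force: [-4.2, -7.5, 6.5]
width: 0.8
```

{"fn": "send_rows", "kwargs": {"rows": [[0,-7,4,0],[0,0,0,0],[0,0,0,0]]}}

```text
t: 4.92
ee_pos: [499.1, -24.0, 81.9]
orientation: [1.205, 1.204, -1.171]
ft_force: [0.6, 0.8, -0.2]
width: 0.6
```

```bash
python3 look.py 4;  python3 red.py 4
```

```text
[[ 0.025  0.999  0.024]
 [ 0.003  0.024 -1.   ]
 [-1.     0.026 -0.003]] [498.92142872 -23.95000931  81.82074256] [-0.06346619 -1.00438989  0.575257  ] 0.4888930675998925 4.9667
[[371.64829954   0.         317.03214259]
 [  0.         371.64829954 242.12762492]
 [  0.           0.           1.        ]] [[ 2.50000e-02 -9.74000e-01 -2.24000e-01  5.63406e+02]
 [-1.00000e+00 -2.50000e-02 -3.00000e-03 -2.20860e+01]
 [-3.00000e-03  2.24000e-01 -9.75000e-01  2.44806e+02]
 [ 0.00000e+00  0.00000e+00  0.00000e+00  1.00000e+00]]
to stop [-37.32245547  31.23245541 -28.01675673]
9774 [491.  -31.9  69.5] [555.5  39.6  99.8] top [97.38501992 98.29185821]
phase 56.63644312243765
sphere [531.8984719    5.30605393  67.5294307 ] 31.25765466831313
```

View pics/w4.png

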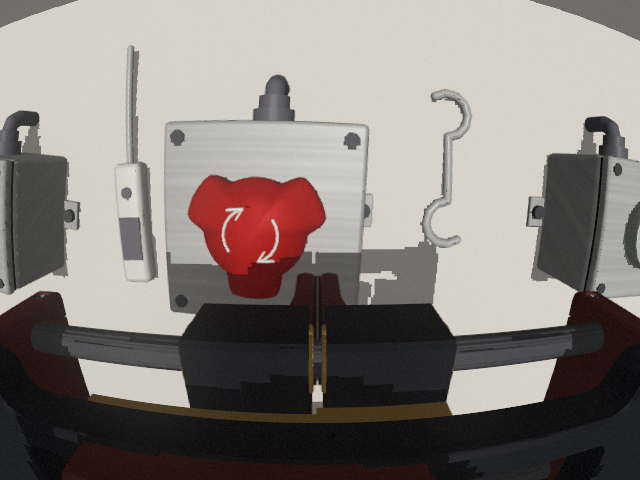

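{"fn": "send_rows", "kwargs": {"rows": [[1,-3,-2,0],[0,0,-4,0],[0,0,-4,0],[0,0,-4,0]]}}

```text
t: 5.3
ee_pos: [494.5, -9.8, 81.3]
orientation: [1.204, 1.204, -1.173]
ft_force: [-3.7, -4.2, 2.8]
width: 0.2
```

{"fn": "send_rows", "kwargs": {"rows": [[0,0,-4,0],[0,0,-3,0],[0,0,0,0]]}}

```text
t: 5.55
ee_pos: [493.7, -2.0, 81.7]
orientation: [1.202, 1.204, -1.173]
ft_force: [-0.7, -1.6, 0.9]
width: 0.4
```

```bash
python3 look.py 5;  python3 red.py 5
```

```text
[[ 0.023  0.999  0.025]
 [ 0.001  0.025 -1.   ]
 [-1.     0.023 -0.   ]] [493.71582456  -2.12386087  81.6406761 ] [-0.9946698  -1.88413949  1.57240591] 0.3184687360087328 5.6
[[371.64829954   0.         317.03214259]
 [  0.         371.64829954 242.12762492]
 [  0.           0.           1.        ]] [[ 2.60000e-02 -9.74000e-01 -2.26000e-01  5.58441e+02]
 [-1.00000e+00 -2.50000e-02 -5.00000e-03  2.39000e-01]
 [-1.00000e-03  2.26000e-01 -9.74000e-01  2.44507e+02]
 [ 0.00000e+00  0.00000e+00  0.00000e+00  1.00000e+00]]
to stop [-37.53021945  35.83015932  -5.9685827 ]
11273 [491.2 -27.5  69.5] [562.6  36.  106.6] top [104.44279193 105.29275255]
phase 22.195225025192045
sphere [531.5138502    5.22497439  73.62854103] 32.16163902310576
```

View pics/w5.png

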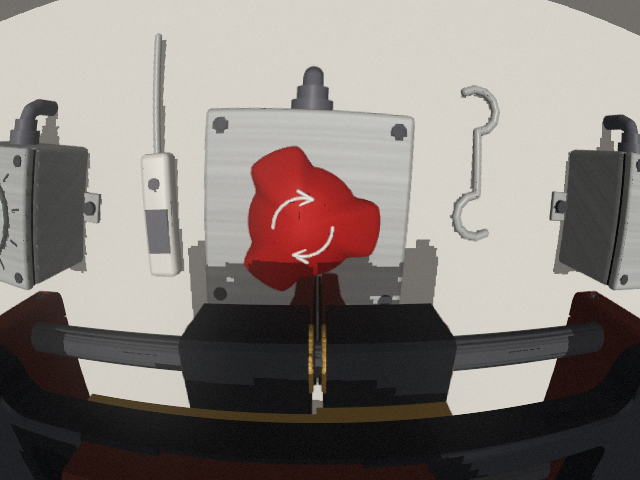

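The head has turned about 37° and its top is back at about 105–106 mm, so it has sprung out. I'll retreat −y/−x, lift, then move above the reset.

{"fn": "send_rows", "kwargs": {"rows": [[0,-4,6,0],[0,-5,10,0],[0,-5,10,0],[0,-5,4,0],[-25,0,0,0],[-30,0,0,0],[0,0,0,0]]}}

```text
t: 6.18
ee_pos: [469.7, -37.0, 135.7]
orientation: [1.203, 1.208, -1.178]
ft_force: [0.5, 0.2, -0.2]
width: 0.7
```

```bash
python3 look.py 6;  python3 red.py 6; python3 - <<'E'
from h import *
d=dict(np.load("w6.npz")); P=pts(d,True); im=d["img"].astype(int)
v,u=np.mgrid[0:480,0:640]
q=P[(P[...,1]>-300)&(P[...,1]<-170)&(abs(P[...,0]-535)<60)&(abs(P[...,2]-93)<4)&(v<260)]
print(len(q),np.median(q,0),(q.min(0)+q.max(0))/2,q.max(0)-q.min(0))
E
```

```text
[[ 0.017  1.     0.023]
 [ 0.003  0.023 -1.   ]
 [-1.     0.017 -0.003]] [468.72032836 -36.83056124 133.98923558] [-0.28907906 -0.60297301 -0.21009439] 0.35603113249178625 6.2333
[[371.64829954   0.         317.03214259]
 [  0.         371.64829954 242.12762492]
 [  0.           0.           1.        ]] [[ 2.30000e-02 -9.73000e-01 -2.31000e-01  5.35200e+02]
 [-1.00000e+00 -2.30000e-02 -3.00000e-03 -3.51750e+01]
 [-3.00000e-03  2.31000e-01 -9.73000e-01  2.98239e+02]
 [ 0.00000e+00  0.00000e+00  0.00000e+00  1.00000e+00]]
to stop [ 15.11765178  60.45524941 -40.13371144]
6891 [496.5 -25.7  69.3] [556.4  38.5 106.8] top [104.31398927 105.28810989]
phase 58.755678868643336
sphere [531.31477252   5.39780034  74.59409778] 31.317824691054994
1108 [ 535.71272528 -233.80913848   92.89894288] [ 535.84988781 -236.48069099   92.06965358] [31.7077814  32.34015277  6.10690317]
```

View pics/w6.png

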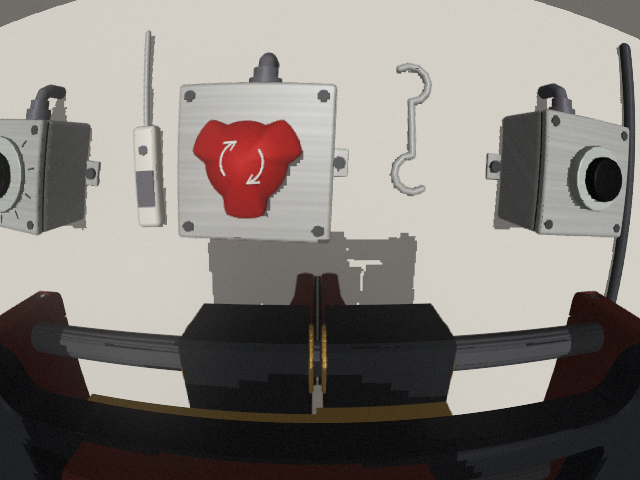

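The head is out and back at rest at (246,165), and the reset button is at (604,178). Going over to the reset.

{"fn": "send_rows", "kwargs": {"rows": [[0,10,33,0],[0,10,33,0],[0,10,33,0],[0,10,33,0],[0,10,33,0],[0,8,25,0],[0,0,5,0],[0,0,0,0]]}}

```text
t: 6.9
ee_pos: [526.9, -240.2, 126.9]
orientation: [1.203, 1.216, -1.182]
ft_force: [-0.5, 0.1, -0.3]
width: 0.4
```

```bash
python3 look.py 7; python3 - <<'E'
from h import *
from workcell import ctrl
o=ctrl.get_obs(); M=R.from_rotvec(o["orientation"]).as_matrix(); print(M.T@(np.array([535.5,-235.5,94])-o["ee_pos"]))
E
```

```text
[[ 0.011  1.     0.023]
 [ 0.006  0.023 -1.   ]
 [-1.     0.011 -0.006]] [ 526.76089968 -239.48890597  126.8626598 ] [-0.66117182  0.16834856  0.32457993] 0.5093492322343143 6.95
[[371.64829954   0.         317.03214259]
 [  0.         371.64829954 242.12762492]
 [  0.           0.           1.        ]] [[ 2.30000e-02 -9.71000e-01 -2.38000e-01  5.93619e+02]
 [-1.00000e+00 -2.40000e-02  1.00000e-03 -2.38972e+02]
 [-6.00000e-03  2.37000e-01 -9.71000e-01  2.88950e+02]
 [ 0.00000e+00  0.00000e+00  0.00000e+00  1.00000e+00]]
to stop [   8.44179679    7.17577327 -244.0401334 ]
[32.98248346  8.45686565 -3.58815587]
```

View pics/w7.png

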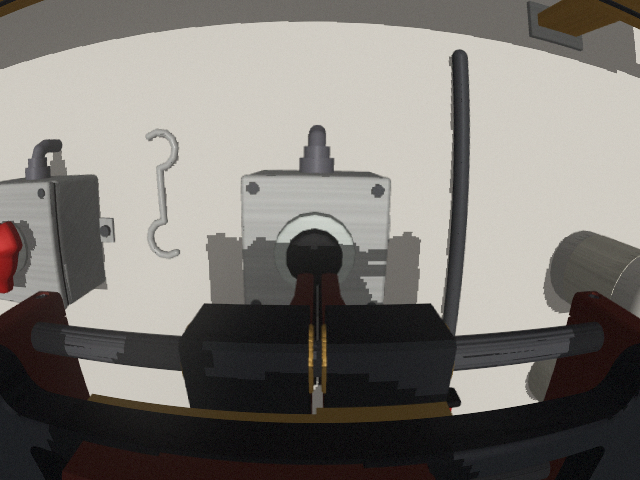

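The fingers are just in front of the reset button at (314,255). I'll centre, then press down.

{"fn": "send_rows", "kwargs": {"rows": [[0,7,-3,0],[0,0,0,0],[15,0,0,0],[8,0,0,0],[3,0,0,0],[0,0,0,0]]}}

```text
t: 7.45
ee_pos: [532.1, -228.6, 98.8]
orientation: [1.199, 1.224, -1.179]
ft_force: [-0.3, -0.1, -0.3]
width: 0.5
```

{"fn": "send_rows", "kwargs": {"rows": [[0,2,4,0],[0,0,0,0]]}}

```text
t: 7.62
ee_pos: [534.4, -231.6, 99.0]
orientation: [1.197, 1.225, -1.178]
ft_force: [1.0, 0.2, 1.1]
width: 0.5
```

{"fn": "send_rows", "kwargs": {"rows": [[0,1,3,0],[2,0,0,0],[3,0,0,0],[3,0,0,0],[0,0,0,0]]}}

```text
t: 8.03
ee_pos: [537.0, -235.7, 92.2]
orientation: [1.198, 1.222, -1.176]
ft_force: [-0.7, 1.6, 2.8]
width: 0.4
```

{"fn": "send_rows", "kwargs": {"rows": [[2,0,0,0],[3,0,0,0],[2,0,0,0]]}}

```text
t: 8.28
ee_pos: [537.3, -235.7, 87.7]
orientation: [1.199, 1.221, -1.176]
ft_force: [-11.6, 5.2, 38.7]
width: 0.6
```

{"fn": "send_rows", "kwargs": {"rows": [[0,0,0,0]]}}

```text
t: 8.37
ee_pos: [537.1, -235.7, 88.8]
orientation: [1.198, 1.222, -1.177]
ft_force: [-3.5, 0.9, 4.7]
width: 0.5
```

{"fn": "send_rows", "kwargs": {"rows": [[-15,0,0,0],[-30,0,0,0],[-35,0,0,0],[0,-30,0,0],[0,-30,0,0],[0,0,0,0],[0,0,0,0]]}}

```text
t: 8.95
ee_pos: [475.4, -238.7, 171.0]
orientation: [1.197, 1.22, -1.175]
ft_force: [0.7, -0.8, 0.4]
width: 0.4
```

```bash
python3 look.py 8;  python3 red.py 8; python3 - <<'E'
from h import *
from workcell import ctrl
d=dict(np.load("w8.npz")); P=pts(d,True)
v,u=np.mgrid[0:480,0:640]
q=P[(np.hypot(P[...,1]+235.5,P[...,0]-535.5)<12)&(P[...,2]>60)&(v<270)]
print("reset top",len(q),np.median(q,0))
t=ctrl.get_image("top"); cv2.imwrite("pics/top2.png",t["img"][:,:,::-1])
a=np.load("top1.npz")["img"].astype(int); df=abs(a-t["img"]).max(-1)>60; n,l,s,c=cv2.connectedComponentsWithStats(df.astype(np.uint8)); print([x.tolist() for x in s[1:] if x[4]>8])
E
```

```text
[[ 0.01   0.999  0.031]
 [ 0.007  0.031 -1.   ]
 [-1.     0.011 -0.007]] [ 475.25826033 -238.51664998  170.73038469] [-0.93551404 -0.30683758  0.31927389] 0.36059065491876086 9.0
[[371.64829954   0.         317.03214259]
 [  0.         371.64829954 242.12762492]
 [  0.           0.           1.        ]] [[ 3.10000e-02 -9.71000e-01 -2.37000e-01  5.42047e+02]
 [-9.99000e-01 -3.20000e-02 -1.00000e-03 -2.36970e+02]
 [-7.00000e-03  2.37000e-01 -9.71000e-01  3.33084e+02]
 [ 0.00000e+00  0.00000e+00  0.00000e+00  1.00000e+00]]
to stop [  52.97289103   60.11224368 -241.12856442]
2202 [497.2 -26.6  69.2] [555.5  32.7 106.8] top [104.26527099 105.29213332]
phase 59.161917584398104
sphere [531.09315253   4.64520963  83.31207642] 23.835805832181155
reset top 1733 [ 541.37576308 -236.97005843   93.81115523]
[[392, 200, 32, 39, 237], [422, 201, 6, 15, 20], [437, 210, 6, 37, 127], [445, 221, 19, 45, 210], [453, 222, 15, 50, 62], [292, 228, 150, 148, 3068], [413, 229, 4, 9, 9], [414, 237, 26, 17, 214], [406, 243, 6, 12, 12], [439, 260, 12, 52, 266], [501, 288, 85, 71, 2154], [586, 288, 20, 14, 59], [587, 292, 37, 48, 1043], [570, 305, 15, 10, 19], [446, 312, 3, 8, 14], [569, 315, 21, 46, 329], [348, 320, 151, 107, 3839], [560, 333, 15, 23, 30], [590, 332, 39, 31, 139], [591, 335, 40, 33, 111], [328, 350, 36, 29, 574], [578, 362, 7, 4, 9], [501, 365, 9, 17, 98], [431, 369, 13, 7, 24], [573, 368, 5, 4, 15], [511, 374, 57, 14, 426], [268, 384, 38, 53, 1004], [332, 390, 12, 2, 16], [312, 408, 13, 12, 20], [361, 409, 6, 8, 30], [369, 410, 16, 26, 112], [393, 429, 25, 12, 46], [431, 428, 28, 52, 257], [368, 447, 4, 7, 14], [324, 460, 10, 7, 25], [328, 468, 9, 3, 16]]
```

View pics/top2.png

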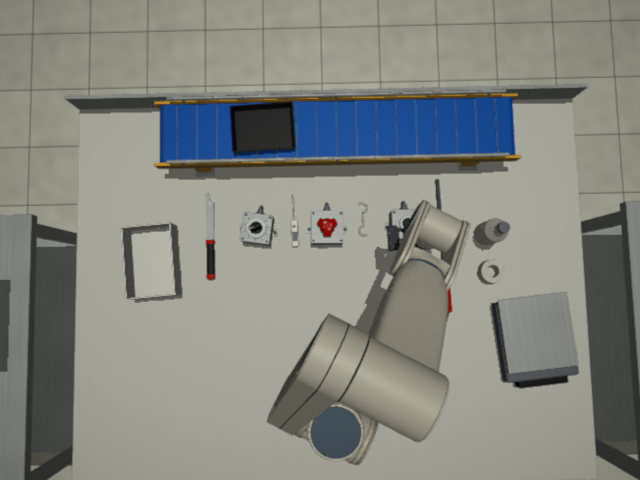

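View pics/w8.png

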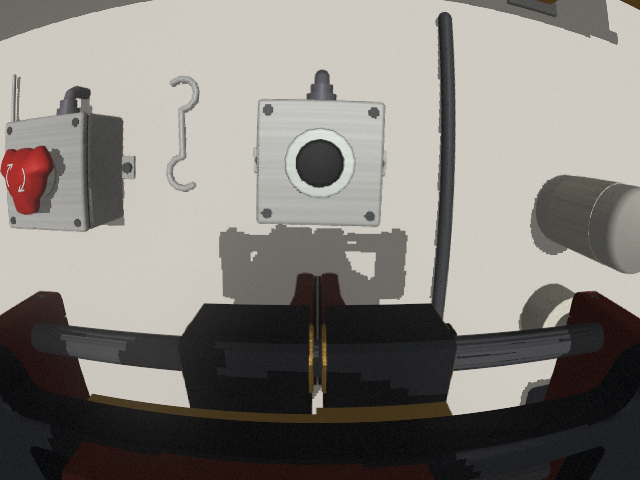

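The reset top is out at 93.8 mm at (320,162), and the stop head is out and at rest. In both views everything I can see is where it was, and the robot is clear. Handing in.

```bash
python3 -c "
from workcell import ctrl
print(ctrl.close_job())"
```

```text
the job is handed in; nothing more can be done
None
```

I did the full stop-button check and handed the job in at about 9 s; no verdict was reported.

- **Stop pressed and latched:** I pressed the mushroom head to its end stop (32 N) and took the hand off. Its top then measured about 7 mm lower, so it stayed in by itself.
- **Turned and released:** I pushed the 180° lobe clockwise by about 37°, and the head sprang out, with its top back at about 106 mm. After I backed off, it returned to rest.
- **Reset:** with the stop button out, I pressed the reset button fully in. The fingertips went to about 88 mm and the force rose to 39 N at the bottom. It came back out, with its top at 93.8 mm.

**Last checks:** Both buttons were out, the hand was clear at 171 mm, and the wrist force was about zero. In the last top view the speed dial and the loose things in sight looked unmoved. The arm hid part of the honing steel there, and the wrist view covered only some of it.

**What went less smoothly:** Moves overshot by a few mm. While going down beside the lobe, the fingers touched the head with about 9 N. I backed off before pushing, and the head was still latched and had barely turned (about 3°).

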